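# Pop the receipt printer's paper lid

## Robot

A 6-joint arm with a two-finger parallel gripper is mounted at the origin on the work surface. World frame = base frame: x ahead of the robot, y to its left, z up, the work surface at z = 0. Lengths are in m, angles in rad, forces in N, time in s.
With the tool pointing down it reaches from about 0.35 to 0.725 m from the base axis. Payload 6 kg.
Tool frame: the origin (TCP) lies at the very end of the fingers, on their centre line; the grasp point (between the pads) lies 19 mm behind it; z points along the fingers, y is the direction in which the jaws open and shut (so a half turn about z gives the same grasp; the last joint's range is limited). The gripper opens to 85 mm and grips with 20 to 120 N. Pads are 22 mm wide; open, the fingers measure 114 mm over their backs; the gripper's body (76 mm by 85 mm) begins 54 mm behind the grasp point. The pads swing forward as they close: fully open they stand 13 mm farther back than shut.
Start: joints at [1.568, 0.04, 0.085, 0, -1.615, -0.334], TCP at [0.198, 0.566, 0.199] pointing down, gripper open.
Joint ranges: [-2.56, 2.56], [-1.29, 2.01], [-1.08, 1.49], [-3.29, 1.98], [-2.81, -0.18], [-2.99, 2.99]. Speed limits (rad/s): [2.57, 2.57, 3.01, 3.14, 3.14, 3.14].

## Interface

Orientations are given as a rotation vector (axis times angle).
In Python, from rig import robot, cams gives the robot as it stands.
- The arm moves only by the shell command python3 -m jog 'ROWS' [OPENING] [FORCE]. ROWS is JSON, a list that holds one entry, the list of rows, each a list of 6 numbers: the shift along the tool's x, y, z in mm, then the turn, a rotation vector about the tool's x, y, z in rad. In form: [[[x, y, z, rx, ry, rz], ...]]. A call has exactly 10 rows; each row shifts and turns the pose as measured when the row begins, along the tool's axes as they then stand; what a row does not reach is not made up. A row lasts 1/12 s, in which the tool goes at most 41.7 mm and 7.16 degrees, less where a joint would pass 70% of its speed; a pose out of reach is approached as far as the arm can. A call is refused whole if a number of a shift passes 41.7 or a number of a turn 0.125, either way. A call with a gripper value outside its range is refused whole. OPENING is the closure in counts, from 0 (fully open) to 255 (shut), set as the call begins (- or left out, the last holds). The fingers move at their own pace and stop on an object; FORCE is the grip in N (left out, the last holds). Time passes only in rows, so rows that do not move let the fingers close, or fill a call up. It gives the time, the measured TCP pose, the force and the opening at its end, in the units of the state.
- robot.observe(): the state, without advancing time (a new reading comes with each control period).
- cams.snapshot(name): name is "side" or "top" or "wrist"; returns (picture, depth): 384x512x3 uint8, red, green, blue; 384x512 float32, m along the optical axis (not along the pixel's ray), 0 where there is no reading.
- cams.get_calibration(name): a dict with "fx", "fy", "cx", "cy" (pixels), "rvec" (rotation vector, rad) and "tvec" (3), from world to camera coordinates, as OpenCV has them; the wrist camera has in their place "T_tool_cam" (4x4, takes a point from camera to tool coordinates, whose origin is the TCP and whose axes are the flange's). Camera axes: x right, y down, z forward; pixel columns grow to the right and rows downward; lengths in m; the calibration is good to about 2 mm. The wrist camera is an equidistant fisheye: a pixel r from the principal point sees the ray r / f radians off the axis. A picture is of the moment at which its call begins: read the wrist's pose just before it. get_calibration takes no time and is no camera call.
- robot.job_done(): hands the job in, once; it reports no verdict.
Trained networks look in the newest picture that a camera, given by its name, has taken for a name from the list of things; names that differ only in an ending like _2 or _b are one class to them, and where a whole thing is asked for, a point or a joint stands for the part that bears it (a point fixed in the world has none). Each returns a list of dicts, best first, with "score" (0 to 1); they miss things now and then, are a little off and sometimes report something else, mostly with a low value. They report only what shows in the picture. A call takes as long as a camera call.
- cams.cut_out(target, camera): "pixels" (384x512 bool, what is visible of it) and "box" ([left, top, right, bottom] in pixels, round what is visible of it).
- cams.place_of(target, camera): "at" ([column, row] in pixels: a listed point, or the origin of a listed thing).
The state is a dict: "clock": time; "q": joint angles; "qd": joint speeds; "joint_efforts": joint torques, N m; "tcp_pos": TCP position; "eef_rot": TCP orientation; "force": force on the tool from outside, world axes, zero at the start; "torque": the same for the moment, N m; "finger_gap": finger opening in m.
Only numpy, scipy, OpenCV 4.12 (cv2) and the standard library are available. Lean on these libraries where they do the work, as an engineer would, in place of code of your own. Each camera call takes 0.05 s, during which the arm holds its last target.

## Task

Two printers stand on the boutique's counter; the wider one is the receipt printer and needs its paper lid open. With closed fingertips press down once, firmly but gently, on the ridged pad at the front edge of its lid until it bottoms, let go so that the lid pops up by itself, back off, and watch for two seconds that it stays open, without pushing it shut again. Leave the narrower label printer shut and everything else standing where it is; nothing is gripped or lifted.

Things in the scene. Friction and masses are not known exactly. Their poses are not given: they have to be found in the camera images.
- receipt_printer: Receipt printer: dark case 150 mm wide (its y), 170 deep (x), 108 high, fixed. Origin: centre of its underside; -x is its front, z up. Its top is a push-push lid 130 mm wide, from x = -86 to +48 mm, flush with the 8 mm side walls (108 mm high), hinged along y at x = +50, z = 104 mm; its front rises on opening. A white paper roll lies inside.
- receipt_pad (a point): Centre of the ridged press pad (five fine black ridges, 40 mm in y by 22 mm in x) on top of the receipt printer's lid, midway along its front edge. Shut: 74 mm in front (-x) of the printer's origin, 109 mm up. It moves with the lid: about 9 mm lower when fully pressed, 75 mm higher when open. Axes as the lid's (z normal to it).
- receipt_lid (a joint): Receipt printer's lid angle (rad): 0 shut and latched, -0.075 at the bottom stop (stiff beyond), +0.65 fully open. Pressed on the pad it gives under 3 to 5 N; the latch lets go beyond about -0.045. When the finger withdraws, a spring lifts the lid to the upper stop in about 0.5 s and holds it (2 to 4 N push it back down). A second full press latches it shut again.
- receipt_catch (a joint): Hidden latch pin in the receipt printer (m, along its y): about 0 while the lid is shut and latched, about +0.008 at the bottom of a releasing press, about -0.012 to -0.015 once the lid has popped open. It only shows the state; it is not touched.
- label_printer: The label printer: like the receipt printer in colour, depth (170 mm) and height (108 mm) but only 108 mm wide (its y). Fixed. Origin: centre of its underside, -x is its front. It may stand left or right of the receipt printer.
- label_lid (a joint): Angle of the label printer's lid (88 mm wide, same latch), rad: 0 shut. It must stay shut.
- spare_roll: Loose spare paper roll standing upright, 56 mm in diameter, 80 mm high, white. Origin: centre of its underside.
- pen_mug: Loose white ceramic mug, 76 mm in diameter, 85 mm high, with two pens that reach 130 mm. Origin: centre of its underside.
- ring_box: Loose grey ring box, 62 x 62 mm, 47 mm high. Origin: centre of its underside.

How it is judged:
On the way, in this order (a step that is already met when the one before it is completed fails the run):
1. the receipt printer's lid is pressed in (below -0.03 rad) by the fingers on its pad (grasp point within 30 mm of the pad's centre, seen from above) (horizontal distance between the grasp point and receipt_pad below 0.03 m and value of joint receipt_lid below -0.03 rad and contact force between the fingers and receipt_printer above 0.5 N), for 0.02 s.
2. the lid has popped up and stands open, above 0.55 rad and untouched, for 1.5 s (value of joint receipt_lid above 0.55 rad and contact force between each of the fingers, the arm and receipt_printer below 0.1 N), for 1.5 s.
At the end, for the whole second after the job is handed in: The receipt printer's lid stands open by itself (above 0.55 rad), still and untouched; the label printer's lid is shut (within -0.03 to 0.05 rad); the roll, mug and ring box are within 20 mm of where they stood (all of step 2 and velocity of joint receipt_lid between -0.05 and 0.05 rad/s and value of joint label_lid between -0.03 and 0.05 rad and distance of each of spare_roll, pen_mug, ring_box from where it was at the start of the episode below 0.02 m).
It fails at once if the receipt printer's lid is pushed down again (below 0.12 rad) after it has popped open: only one press (value of joint receipt_catch below -0.008 m and value of joint receipt_lid below 0.12 rad).
It fails at once if the receipt printer is pushed with more than 40 N (contact force between any of the fingers, the arm and receipt_printer above 40 N).
It fails at once if the label printer's lid is pressed in (below -0.03 rad) or opened (above 0.05 rad) (value of joint label_lid below -0.03 rad or value of joint label_lid above 0.05 rad).
It fails at once if the spare roll, pen mug or ring box is lifted, knocked over or moved by more than 20 mm (distance of any of spare_roll, pen_mug, ring_box from where it was at the start of the episode above 0.02 m or angle between any of spare_roll, pen_mug, ring_box's own z axis and vertical above 0.3 rad).
It also fails if it takes over 35 s, if anything falls off the work surface, if the arm or the gripper's body presses on something with over 40 N, if the wrist force passes 120 N, or if a joint passes its speed limit or range.

## Working session

There is one attempt and no reset: what is moved stays moved. The work goes in short steps, Python scripts to look and compute and a shell command to move; the robot and the scene stay as the last step left them, time stands still between calls to the robot, and variables do not carry over. Pictures are saved under pics/ and viewed, and the job is handed in when it is done.

```bash
mkdir -p pics; ls; cat > h.py <<'E'
import numpy as np, cv2
from rig import robot, cams
from scipy.spatial.transform import Rotation as R
def w2c(name):
    c=cams.get_calibration(name); return c,R.from_rotvec(np.ravel(c["rvec"])).as_matrix(),np.ravel(c["tvec"])
def cloud(name,depth):
    c,Rm,t=w2c(name)
    v,u=np.mgrid[0:depth.shape[0],0:depth.shape[1]]
    P=np.stack([(u-c["cx"])/c["fx"]*depth,(v-c["cy"])/c["fy"]*depth,depth],-1)
    return (P-t)@Rm
def proj(name,p):
    c,Rm,t=w2c(name); q=Rm@np.array(p)+t
    return c["fx"]*q[0]/q[2]+c["cx"],c["fy"]*q[1]/q[2]+c["cy"]
E
python3 - <<'E'
from h import *
s=robot.observe(); print({k:np.round(v,3).tolist() for k,v in s.items()})
for n in ["top","side"]:
    im,d=cams.snapshot(n); cv2.imwrite(f"pics/{n}0.png",im[...,::-1]); np.save(f"{n}0.npy",d)
    W=cloud(n,d); 
    for t in ["receipt_printer","label_printer","receipt_pad","spare_roll","pen_mug","ring_box"]:
        p=cams.place_of(t,n)[:2]
        print(n,t,[(np.round(x["at"],1).tolist(),round(x["score"],2),np.round(W[int(round(x["at"][1])),int(round(x["at"][0]))],3).tolist()) for x in p])
E
```

```text
pics
{'clock': 0.0, 'q': [1.568, 0.041, 0.084, -0.0, -1.616, -0.334], 'qd': [0.001, -0.001, 0.0, 0.001, 0.001, 0.001], 'joint_efforts': [0.002, -36.821, 34.741, 6.932, -0.005, 0.0], 'tcp_pos': [0.198, 0.566, 0.198], 'eef_rot': [3.095, -0.526, -0.0], 'force': [0.19, 0.225, -0.625], 'torque': [-0.004, -0.035, -0.014], 'finger_gap': 0.085}
top receipt_printer [([201.2, 221.9], 0.66, [0.493, 0.121, 0.111])]
top label_printer [([309.7, 201.2], 0.63, [0.497, -0.141, 0.111])]
top receipt_pad [([202.4, 246.9], 0.78, [0.435, 0.128, 0.109])]
top spare_roll [([387.2, 171.8], 0.61, [0.543, -0.356, 0.065])]
top pen_mug [([113.8, 260.3], 0.64, [0.45, 0.368, 0.005])]
top ring_box [([105.5, 215.1], 0.65, [0.562, 0.363, 0.047])]
side receipt_printer [([227.8, 193.8], 0.83, [0.476, 0.063, 0.067])]
side label_printer [([283.8, 269.5], 0.91, [0.497, -0.223, 0.09])]
side receipt_pad [([204.5, 171.3], 0.79, [0.435, 0.128, 0.108])]
side spare_roll []
side pen_mug [([189.6, 148.9], 0.72, [0.448, 0.337, 0.032]), ([280.8, 271.5], 0.53, [0.49, -0.224, 0.088])]
side ring_box [([225.8, 142.7], 0.78, [0.531, 0.224, 0.107])]
```

View pics/top0.png

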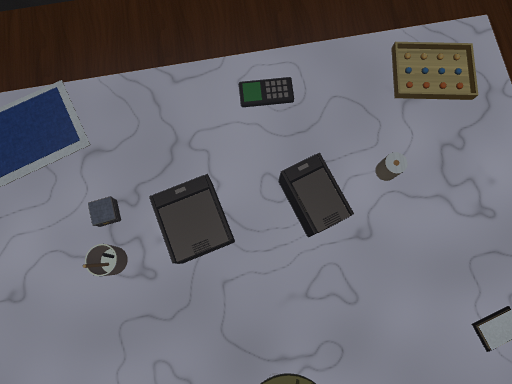

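View pics/side0.png

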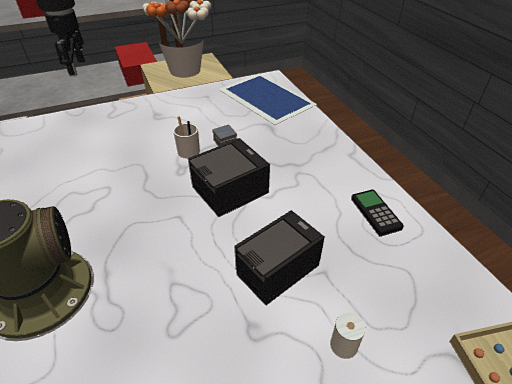

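```bash
python3 - <<'E'
from h import *
d=np.load("top0.npy"); W=cloud("top",d)
m=(d>0)&(W[...,2]>0.10)&(W[...,2]<0.12)&(W[...,0]<0.75)
n,l,st,ce=cv2.connectedComponentsWithStats(m.astype(np.uint8))
for i in range(1,n):
    if st[i,4]>300:
        P=W[l==i]; r=cv2.minAreaRect(P[:,:2].astype(np.float32)); print(st[i],P.mean(0).round(3),r, np.median(P[:,2]))
# highest thing near counters
m=(d>0)&(W[...,2]>0.115); n,l,st,ce=cv2.connectedComponentsWithStats(m.astype(np.uint8))
for i in range(1,n):
    if st[i,4]>15: P=W[l==i]; print('tall',st[i],P.min(0).round(3),P.max(0).round(3))
E
```

```text
[ 281  153   73   81 3109] [ 0.514 -0.161  0.109] ((0.5161305069923401, -0.16088774800300598), (0.17108069360256195, 0.10890292376279831), 16.265127182006836) 0.10931020472529449
[ 149  174   84   89 4455] [0.507 0.145 0.109] ((0.5094739198684692, 0.1453210860490799), (0.1711566299200058, 0.150066539645195), 12.093914031982422) 0.10945649262512851
tall [ 83 264   5   4  16] [0.436 0.39  0.118] [0.443 0.396 0.126]
```

Top view: the wide receipt printer is on the left, centred near (195,218) with its pad at (202,247). The narrow label printer is on the right near (316,195). The mug is at (108,260), the ring box at (104,211) and the roll at (392,165). The depth fit gives 171x150 mm at (0.509, 0.145) with yaw of about 12°. That puts the pad at (0.437, 0.130, 0.109), which agrees with the network's (0.435, 0.128). I'll move over it with the fingers closed.

```bash
python3 -m jog '[[[27,24,0,0,0,0],[27,24,0,0,0,0],[27,24,0,0,0,0],[27,24,0,0,0,0],[27,24,0,0,0,0],[27,24,0,0,0,0],[27,24,0,0,0,0],[27,24,0,0,0,0],[27,24,0,0,0,0],[27,24,0,0,0,0]]]' 255 20
python3 - <<'E'
from h import *
s=robot.observe(); Rm=R.from_rotvec(s["eef_rot"]).as_matrix()
print(s["clock"],s["tcp_pos"],s["q"],s["finger_gap"],Rm.round(3).tolist())
print((Rm.T@(np.array([.437,.130,.17])-s["tcp_pos"])*1000).round(1))
y=np.array([-np.sin(np.radians(12.1)),np.cos(np.radians(12.1)),0]); yt=Rm.T@y; print("rz",np.arctan2(-yt[0]*np.sign(yt[1]),abs(yt[1])))
E
```

```text
clock: 1.53
tcp_pos: [0.3768, 0.2414, 0.197]
eef_rot: [3.098, -0.509, 0.002]
force: [0.9, 1.2, 0.0]
finger_gap: -0.0001
1.5333 [0.3767642  0.24143575 0.19703446] [ 1.02621477 -0.37598617 -0.28534183  0.00181493 -1.66293757  0.21885442] -0.0001279465445672395 [[0.947, -0.32, 0.001], [-0.32, -0.947, -0.002], [0.001, 0.002, -1.0]]
[92.7 86.2 27.3]
rz -0.5370772823092408
```

```bash
python3 -m jog '[[[20,18,3,0,0,0],[20,18,3,0,0,0],[20,18,3,0,0,0],[20,18,3,0,0,0],[15,13,3,0,0,0],[0,0,0,0,0,-0.11],[0,0,0,0,0,-0.11],[0,0,0,0,0,-0.11],[0,0,0,0,0,-0.11],[0,0,0,0,0,-0.11]]]'
cat > st.py <<'E'
from h import *
s=robot.observe(); Rm=R.from_rotvec(s["eef_rot"]).as_matrix()
print(s["clock"],s["tcp_pos"].round(4) if hasattr(s["tcp_pos"],'round') else s["tcp_pos"],np.round(s["force"],2),Rm.round(3).tolist())
print("to pad at .112",(Rm.T@(np.array([.436,.1295,.112])-s["tcp_pos"])*1000).round(1))
y=np.array([-np.sin(np.radians(12.1)),np.cos(np.radians(12.1)),0]); yt=Rm.T@y; print("rz",np.arctan2(-yt[0]*np.sign(yt[1]),abs(yt[1])))
E
python3 st.py
```

```text
clock: 2.37
tcp_pos: [0.4443, 0.1166, 0.1845]
eef_rot: [-3.119, -0.368, -0.01]
force: [0.0, -0.3, 1.0]
finger_gap: 0.0001
2.3667 [0.4443 0.1166 0.1845] [ 0.04 -0.3   0.99] [[0.973, 0.232, 0.006], [0.232, -0.973, 0.002], [0.007, -0.0, -1.0]]
to pad at .112 [ -5.6 -14.5  72.5]
rz 0.02344355963818159
```

```bash
python3 -m jog '[[[-2,-5,8,0,0,0],[-2,-5,8,0,0,0],[-2,-5,8,0,0,0],[0,0,8,0,0,0],[0,0,8,0,0,0],[0,0,6,0,0,0],[0,0,4,0,0,0],[0,0,3,0,0,0],[0,0,0,0,0,0],[0,0,0,0,0,0]]]'
python3 st.py; python3 - <<'E'
from h import *
for n in ["side","top"]:
    im,d=cams.snapshot(n); cv2.imwrite(f"pics/{n}1.png",cv2.resize(im[80:300,100:350] if n=="side" else im[130:300,120:320],None,fx=3,fy=3)[:600,:800,::-1])
E
```

```text
clock: 3.2
tcp_pos: [0.4333, 0.1312, 0.1242]
eef_rot: [-3.121, -0.355, -0.007]
force: [-0.3, 0.1, -0.6]
finger_gap: 0.0
3.2 [0.4333 0.1312 0.1242] [-0.3   0.14 -0.6 ] [[0.975, 0.224, 0.005], [0.224, -0.975, 0.001], [0.005, -0.0, -1.0]]
to pad at .112 [ 2.2  2.3 12.2]
rz 0.015056961194573183
```

View pics/side1.png

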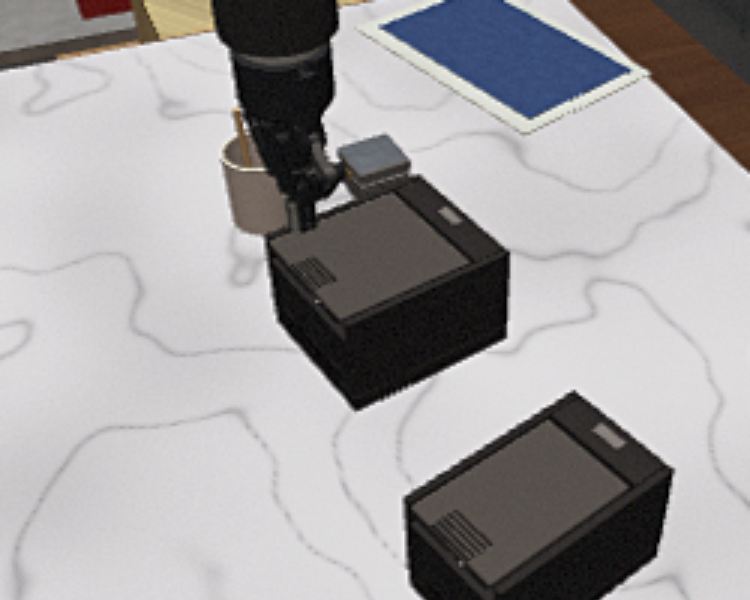

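View pics/top1.png

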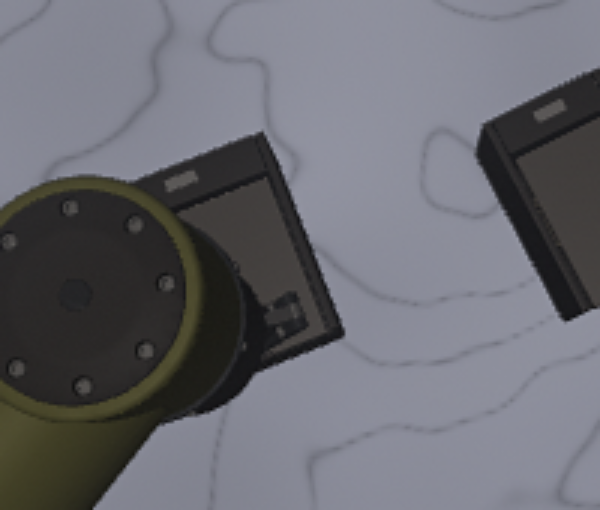

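The side view shows the closed tip at about (300,230) in the crop and the pad at about (316,270). I'll compare both with their projections, because the tip looks offset from the pad.

```bash
python3 - <<'E'
from h import *
f=lambda p:[round(float((a-o)*3)) for a,o in zip(proj("side",p),(100,80))]
print("tcp",f([.4333,.1312,.1242]),"pad",f([.437,.130,.109]),"under tcp",f([.4333,.1312,.109]))
im,d=cams.snapshot("side"); W=cloud("side",d)
for u,v in [(300,228),(303,222),(316,270)]:
    print(u,v,W[80+v//3,100+u//3].round(4))
im,d=cams.snapshot("wrist"); cv2.imwrite("pics/wrist1.png",im[...,::-1])
print(cams.place_of("receipt_pad","wrist"))
c=cams.get_calibration("wrist"); print(c)
E
```

```text
tcp [307, 257] pad [313, 270] under tcp [309, 270]
300 228 [0.4269 0.1169 0.1677]
303 222 [0.4297 0.1155 0.1742]
316 270 [0.4392 0.1325 0.1066]
[{'at': [263.2, 215.0], 'score': 0.93}]
{'fx': 297.3186396354542, 'fy': 297.3186396354542, 'cx': 257.2108360990744, 'cy': 196.02957643240094, 'T_tool_cam': array([[ 1.38501591e-03, -9.48840393e-01, -3.15753052e-01,
         8.12519128e-02],
       [ 9.99999041e-01,  1.31970165e-03,  4.20671629e-04,
         7.38838745e-04],
       [ 1.75495901e-05, -3.15753332e-01,  9.48841311e-01,
        -1.74041898e-01],
       [ 0.00000000e+00,  0.00000000e+00,  0.00000000e+00,
         1.00000000e+00]])}
```

View pics/wrist1.png

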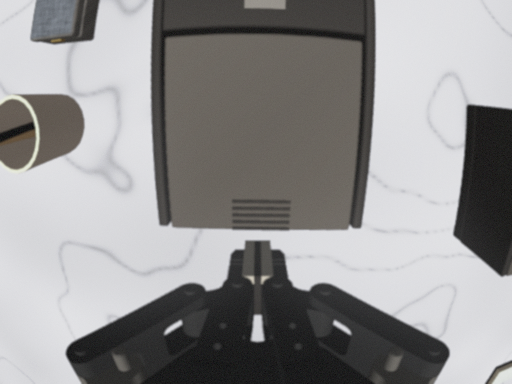

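```bash
python3 - <<'E'
from h import *
s=robot.observe(); Rm=R.from_rotvec(s["eef_rot"]).as_matrix(); print(s["clock"],s["tcp_pos"],s["finger_gap"])
c=cams.get_calibration("wrist"); T=np.linalg.inv(c["T_tool_cam"])
def pw(pt):
    q=T[:3,:3]@np.array(pt)+T[:3,3]; th=np.arctan2(np.hypot(q[0],q[1]),q[2]); r=th*c["fx"]/np.hypot(q[0],q[1]); return (c["cx"]+q[0]*r).round(1),(c["cy"]+q[1]*r).round(1), q[2].round(4)
print("tcp",pw([0,0,0]),"gp",pw([0,0,-.019]))
print("pad expected",pw(Rm.T@(np.array([.437,.130,.109])-s["tcp_pos"])))
im,d=cams.snapshot("side"); cv2.imwrite("pics/side2.png",cv2.resize(im[130:185,170:240],None,fx=10,fy=10,interpolation=cv2.INTER_NEAREST)[...,::-1]); print(im.shape)
W=cloud("side",d); 
for r in range(146,174,2): print(r,[W[r,c][2].round(3) for c in range(196,210,2)])
im,d=cams.snapshot("wrist"); 
for r in range(225,262,3): print(r,d[r,250:266:3].round(3))
E
```

```text
3.45 [0.4333751  0.13139446 0.12459573] -9.493238039776733e-06
tcp (np.float64(255.9), np.float64(230.4), np.float64(0.1908)) gp (np.float64(255.8), np.float64(244.0), np.float64(0.1728))
pad expected (np.float64(259.2), np.float64(216.7), np.float64(0.2046))
(384, 512, 3)
146 [np.float64(0.197), np.float64(0.201), np.float64(0.754), np.float64(0.216), np.float64(0.208), np.float64(0.206), np.float64(0.0)]
148 [np.float64(0.19), np.float64(0.187), np.float64(0.201), np.float64(0.206), np.float64(0.186), np.float64(-0.001), np.float64(-0.0)]
150 [np.float64(0.182), np.float64(0.183), np.float64(0.187), np.float64(0.182), np.float64(0.181), np.float64(-0.003), np.float64(0.108)]
152 [np.float64(0.173), np.float64(0.174), np.float64(0.182), np.float64(0.177), np.float64(0.174), np.float64(0.107), np.float64(0.104)]
154 [np.float64(0.166), np.float64(0.17), np.float64(0.175), np.float64(0.171), np.float64(0.17), np.float64(0.107), np.float64(0.107)]
156 [np.float64(0.108), np.float64(0.166), np.float64(0.167), np.float64(0.165), np.float64(0.158), np.float64(0.109), np.float64(0.107)]
15
[... 944 characters left out ...]
.float64(0.109)]
172 [np.float64(0.084), np.float64(0.051), np.float64(0.106), np.float64(0.106), np.float64(0.107), np.float64(0.106), np.float64(0.108)]
225 [0.208 0.208 0.209 0.208 0.209 0.208]
228 [0.208 0.208 0.207 0.208 0.208 0.207]
231 [0.329 0.329 0.329 0.329 0.328 0.328]
234 [0.329 0.33  0.33  0.33  0.329 0.329]
237 [0.331 0.331 0.33  0.331 0.33  0.33 ]
240 [0.152 0.154 0.154 0.154 0.155 0.155]
243 [0.15  0.151 0.151 0.15  0.15  0.15 ]
246 [0.147 0.147 0.147 0.148 0.147 0.148]
249 [0.144 0.145 0.145 0.145 0.145 0.144]
252 [0.141 0.142 0.142 0.143 0.141 0.141]
255 [0.139 0.139 0.139 0.139 0.138 0.139]
258 [0.137 0.137 0.137 0.137 0.136 0.136]
261 [0.134 0.134 0.134 0.133 0.134 0.132]
```

View pics/side2.png

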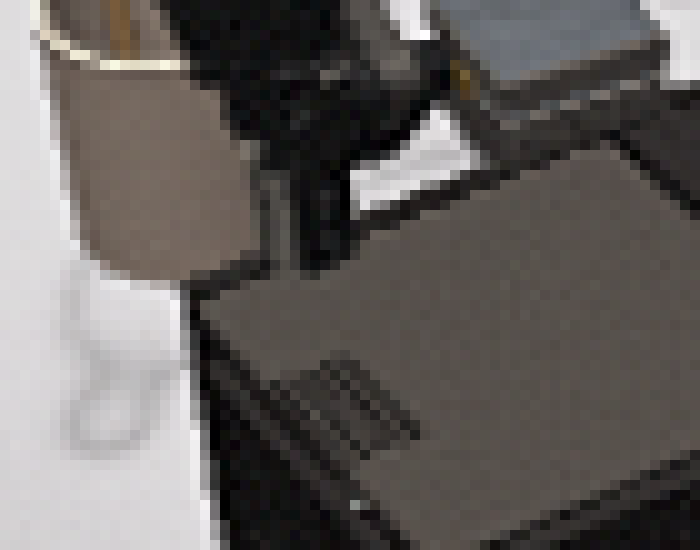

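```bash
python3 - <<'E'
from h import *
c=cams.get_calibration("wrist"); T=c["T_tool_cam"]
s=robot.observe(); Rm=R.from_rotvec(s["eef_rot"]).as_matrix()
def back(u,v,z):
    dx,dy=u-c["cx"],v-c["cy"]; r=np.hypot(dx,dy); th=r/c["fx"]; k=z*np.tan(th)/r
    t=T[:3,:3]@np.array([dx*k,dy*k,z])+T[:3,3]; return t.round(4),(Rm@t+s["tcp_pos"]).round(4)
print("tip",back(257,240,.154),back(257,249,.1445)); print("pad",back(262,215,.206)); print("lid",back(200,150,.193))
E
```

```text
tip (array([ 0.0109,  0.0007, -0.0352]), array([0.4439, 0.1331, 0.1597])) (array([ 0.0109,  0.0007, -0.0452]), array([0.4439, 0.1331, 0.1697]))
pad (array([0.0037, 0.0042, 0.0173]), array([0.438 , 0.1282, 0.1072]))
lid (array([ 0.0492, -0.0371,  0.0187]), array([0.473 , 0.1787, 0.106 ]))
```

The visible finger ends about 35 mm short of the stated TCP (both side and wrist depth agree), while the lid and pad sit where expected. I can't tell which end makes contact, so I'll let the force reading decide. First I'll correct sideways by (+4,+3) mm, then go down in small steps.

```bash
python3 -m jog '[[[2,1.5,1,0,0,0],[2,1.5,1,0,0,0],[0,0,1.5,0,0,0],[0,0,1.5,0,0,0],[0,0,1.5,0,0,0],[0,0,1.5,0,0,0],[0,0,1,0,0,0],[0,0,1,0,0,0],[0,0,1,0,0,0],[0,0,0,0,0,0]]]'; python3 st.py
```

```text
clock: 4.38
tcp_pos: [0.4385, 0.1291, 0.1123]
eef_rot: [-3.12, -0.355, -0.008]
force: [0.0, -0.1, 0.7]
finger_gap: 0.0001
4.3833 [0.4385 0.1291 0.1123] [ 0.03 -0.09  0.67] [[0.974, 0.224, 0.005], [0.224, -0.974, 0.002], [0.005, -0.001, -1.0]]
to pad at .112 [-2.3 -0.9  0.3]
rz 0.015169487015617303
```

```bash
python3 -m jog '[[[0,0,1,0,0,0],[0,0,1,0,0,0],[0,0,1,0,0,0],[0,0,1,0,0,0],[0,0,1,0,0,0],[0,0,0,0,0,0],[0,0,0,0,0,0],[0,0,0,0,0,0],[0,0,0,0,0,0],[0,0,0,0,0,0]]]'; python3 - <<'E'
from h import *
s=robot.observe(); print(s["force"])
im,d=cams.snapshot("side"); cv2.imwrite("pics/side3.png",cv2.resize(im[130:185,170:240],None,fx=10,fy=10,interpolation=cv2.INTER_NEAREST)[...,::-1])
E
```

```text
clock: 5.22
tcp_pos: [0.4386, 0.1292, 0.107]
eef_rot: [-3.12, -0.355, -0.008]
force: [-0.2, 0.2, 0.4]
finger_gap: -0.0002
[-0.21937101  0.18362575  0.41289469]
```

View pics/side3.png

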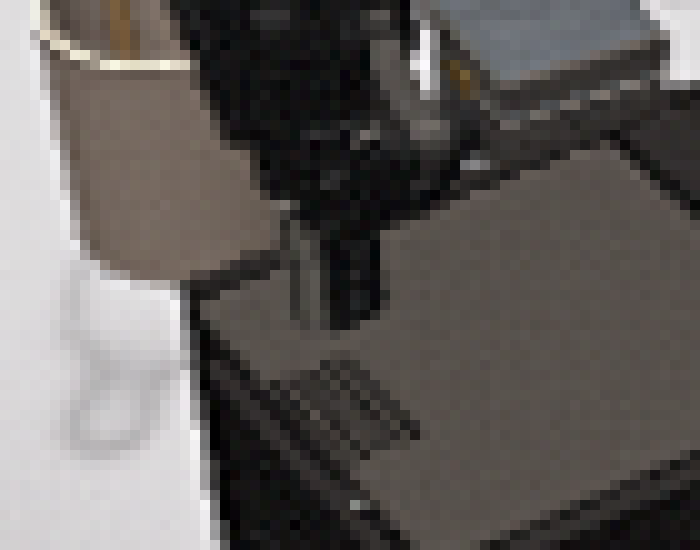

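At TCP z = 0.107, below the pad height of 0.109, there is no force and the tip (crop (335,325)) is still clearly above the pad. So the real fingertips end about 33-35 mm short of the reported TCP, and contact should come near TCP z = 0.075. I'll approach to about 0.082.

```bash
python3 -m jog '[[[0,0,3,0,0,0],[0,0,3,0,0,0],[0,0,3,0,0,0],[0,0,3,0,0,0],[0,0,3,0,0,0],[0,0,3,0,0,0],[0,0,2,0,0,0],[0,0,2,0,0,0],[0,0,1,0,0,0],[0,0,0,0,0,0]]]'; python3 - <<'E'
from h import *
s=robot.observe(); print(s["force"])
im,d=cams.snapshot("side"); cv2.imwrite("pics/side4.png",cv2.resize(im[130:185,170:240],None,fx=10,fy=10,interpolation=cv2.INTER_NEAREST)[...,::-1])
im,d=cams.snapshot("wrist"); cv2.imwrite("pics/wrist4.png",im[...,::-1])
for r in range(200,262,4): print(r,d[r,250:266:5].round(3))
E
```

```text
clock: 6.1
tcp_pos: [0.4384, 0.1291, 0.0807]
eef_rot: [-3.121, -0.355, -0.007]
force: [-0.2, -0.3, 0.5]
finger_gap: -0.0002
[-0.22714359 -0.33498639  0.46578515]
200 [0.156 0.156 0.156 0.155]
204 [0.158 0.157 0.157 0.157]
208 [0.159 0.158 0.158 0.158]
212 [0.159 0.157 0.158 0.159]
216 [0.159 0.159 0.159 0.159]
220 [0.161 0.16  0.161 0.16 ]
224 [0.16  0.16  0.161 0.161]
228 [0.16  0.162 0.161 0.163]
232 [0.162 0.161 0.162 0.162]
236 [0.161 0.161 0.161 0.162]
240 [0.153 0.153 0.155 0.154]
244 [0.149 0.149 0.149 0.149]
248 [0.145 0.146 0.145 0.146]
252 [0.142 0.143 0.141 0.142]
256 [0.138 0.138 0.139 0.137]
260 [0.135 0.134 0.135 0.134]
```

View pics/side4.png

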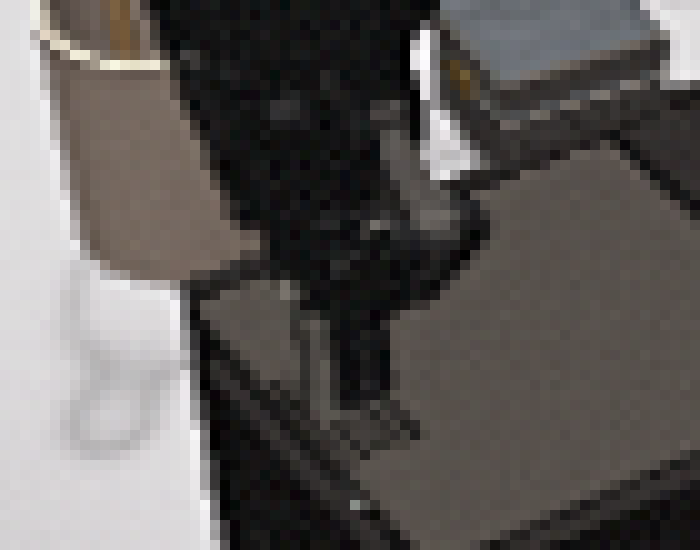

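View pics/wrist4.png

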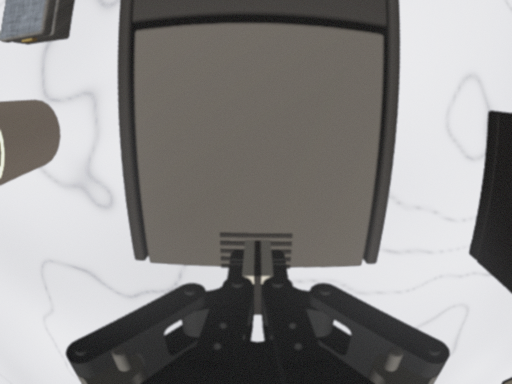

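The tip is now centred on the pad, about 6 mm above it (wrist view: tip at (257,241), ridges at rows 233-265). Now I'll press.

```bash
python3 -m jog '[[[0,0,1.5,0,0,0],[0,0,1.5,0,0,0],[0,0,1.5,0,0,0],[0,0,1.5,0,0,0],[0,0,1,0,0,0],[0,0,1,0,0,0],[0,0,0.5,0,0,0],[0,0,0,0,0,0],[0,0,0,0,0,0],[0,0,0,0,0,0]]]'; python3 st.py
```

```text
clock: 7.03
tcp_pos: [0.439, 0.1294, 0.074]
eef_rot: [-3.12, -0.355, -0.011]
force: [-2.0, -0.0, 3.5]
finger_gap: -0.0003
7.0333 [0.439  0.1294 0.074 ] [-2.01 -0.04  3.49] [[0.974, 0.225, 0.007], [0.225, -0.974, 0.002], [0.007, -0.001, -1.0]]
to pad at .112 [ -2.6  -0.8 -38. ]
rz 0.015652685828180732
```

```bash
python3 -m jog '[[[0,0,1,0,0,0],[0,0,1,0,0,0],[0,0,1,0,0,0],[0,0,1,0,0,0],[0,0,1,0,0,0],[0,0,1,0,0,0],[0,0,1,0,0,0],[0,0,0.3,0,0,0],[0,0,0.3,0,0,0],[0,0,0.3,0,0,0]]]'; python3 st.py
```

```text
clock: 7.87
tcp_pos: [0.4393, 0.1295, 0.0667]
eef_rot: [-3.12, -0.356, -0.012]
force: [-4.2, -0.1, 6.3]
finger_gap: -0.0002
7.8667 [0.4393 0.1295 0.0667] [-4.22 -0.15  6.29] [[0.974, 0.225, 0.007], [0.225, -0.974, 0.003], [0.008, -0.001, -1.0]]
to pad at .112 [ -2.8  -0.8 -45.3]
rz 0.015918046699101615
```

```bash
python3 -m jog '[[[0,0,0.7,0,0,0],[0,0,0.7,0,0,0],[0,0,0.7,0,0,0],[0,0,0.7,0,0,0],[0,0,0.5,0,0,0],[0,0,0.5,0,0,0],[0,0,0.5,0,0,0],[0,0,0.5,0,0,0],[0,0,0.5,0,0,0],[0,0,0.5,0,0,0]]]'; python3 st.py
```

```text
clock: 8.7
tcp_pos: [0.4393, 0.1294, 0.0666]
eef_rot: [-3.119, -0.358, -0.015]
force: [-4.3, -1.2, 5.7]
finger_gap: -0.0001
8.7 [0.4393 0.1294 0.0666] [-4.3  -1.25  5.7 ] [[0.974, 0.226, 0.01], [0.226, -0.974, 0.003], [0.01, -0.001, -1.0]]
to pad at .112 [ -2.8  -0.8 -45.4]
rz 0.01723232471344664
```

```bash
python3 - <<'E'
from h import *
im,d=cams.snapshot("side"); W=cloud("side",d).reshape(-1,3)
cv2.imwrite("pics/side5.png",cv2.resize(im[130:185,170:240],None,fx=10,fy=10,interpolation=cv2.INTER_NEAREST)[...,::-1])
a=np.radians(12.1); L=(W-[.5095,.1453,0])@np.array([[np.cos(a),-np.sin(a),0],[np.sin(a),np.cos(a),0],[0,0,1]])
m=(abs(L[:,1]+.03)<.025)&(L[:,2]>.085)&(L[:,2]<.13)
for x in np.arange(-.08,.05,.02):
    k=m&(abs(L[:,0]-x)<.01); print(x.round(2),k.sum(),np.median(L[k,2]).round(4))
E
```

```text
-0.08 154 0.0986
-0.06 112 0.0993
-0.04 97 0.1006
-0.02 95 0.1018
0.0 97 0.1036
0.02 89 0.1048
0.04 76 0.1063
```

View pics/side5.png

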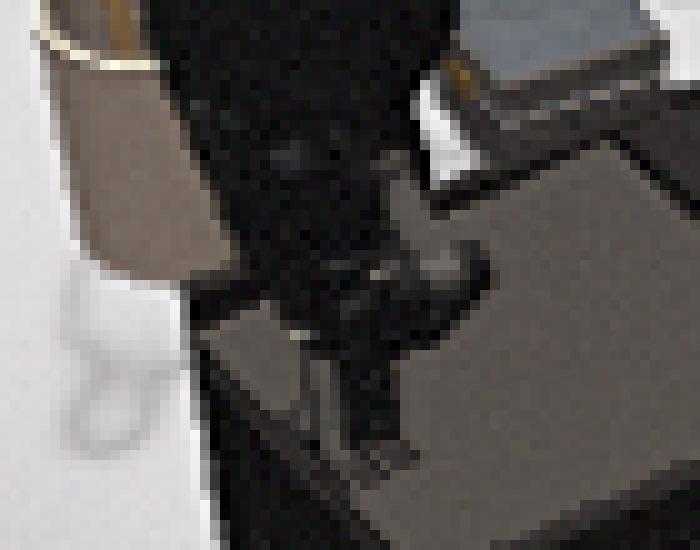

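The lid slope reads about -0.07 rad and the position no longer changes, so it is at the bottom stop and past the latch point. I'll release upwards quickly, then back off toward the front.

```bash
python3 -m jog '[[[0,0,-15,0,0,0],[0,0,-30,0,0,0],[0,0,-35,0,0,0],[-10,0,-35,0,0,0],[-12,0,-30,0,0,0],[-12,0,-20,0,0,0],[-12,0,-10,0,0,0],[-10,0,0,0,0,0],[0,0,0,0,0,0],[0,0,0,0,0,0]]]'; python3 - <<'E'
from h import *
s=robot.observe(); print(s["force"])
im,d=cams.snapshot("side"); cv2.imwrite("pics/side6.png",cv2.resize(im[60:240,100:340],None,fx=3,fy=3)[...,::-1])
E
```

```text
clock: 9.58
tcp_pos: [0.3813, 0.1159, 0.2441]
eef_rot: [-3.119, -0.355, -0.01]
force: [0.6, -0.7, 0.4]
finger_gap: 0.0001
[ 0.55514052 -0.69505993  0.38864479]
```

View pics/side6.png

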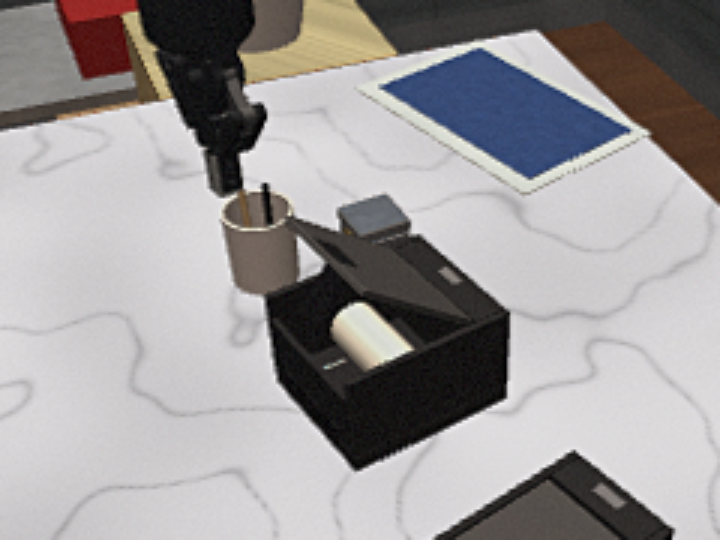

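The lid stands open, the roll inside is visible, and the fingers are clear at crop (225,190). I'll wait more than two seconds and check again.

```bash
Z='x'; python3 -m jog '[[[0,0,0,0,0,0],[0,0,0,0,0,0],[0,0,0,0,0,0],[0,0,0,0,0,0],[0,0,0,0,0,0],[0,0,0,0,0,0],[0,0,0,0,0,0],[0,0,0,0,0,0],[0,0,0,0,0,0],[0,0,0,0,0,0]]]'
python3 -m jog '[[[0,0,0,0,0,0],[0,0,0,0,0,0],[0,0,0,0,0,0],[0,0,0,0,0,0],[0,0,0,0,0,0],[0,0,0,0,0,0],[0,0,0,0,0,0],[0,0,0,0,0,0],[0,0,0,0,0,0],[0,0,0,0,0,0]]]'
python3 -m jog '[[[0,0,0,0,0,0],[0,0,0,0,0,0],[0,0,0,0,0,0],[0,0,0,0,0,0],[0,0,0,0,0,0],[0,0,0,0,0,0],[0,0,0,0,0,0],[0,0,0,0,0,0],[0,0,0,0,0,0],[0,0,0,0,0,0]]]'
python3 - <<'E'
from h import *
im,d=cams.snapshot("side"); cv2.imwrite("pics/side7.png",im[...,::-1]); W=cloud("side",d).reshape(-1,3)
a=np.radians(12.1); L=(W-[.5095,.1453,0])@np.array([[np.cos(a),-np.sin(a),0],[np.sin(a),np.cos(a),0],[0,0,1]])
m=(abs(L[:,1])<.06)&(L[:,2]>.12)&(L[:,2]<.21)&(L[:,0]>-.065)&(L[:,0]<.05)
print(m.sum(),"lid angle",-np.arctan(np.polyfit(L[m,0],L[m,2],1)[0]))
im,d=cams.snapshot("top"); cv2.imwrite("pics/top7.png",im[...,::-1])
d0=np.load("top0.npy")
def rects(d):
    W=cloud("top",d)
    # ring box, roll tops, label lid
    for nm,c,z0,z1 in [("box",(.562,.363),.04,.055),("roll",(.545,-.36),.07,.09),("mug",(.45,.365),.075,.09),("label",(.516,-.161),.1,.12)]:
        k=(W[...,2]>z0)&(W[...,2]<z1)&(np.hypot(W[...,0]-c[0],W[...,1]-c[1])<.1); print(nm,k.sum(),W[k].mean(0).round(4))
rects(d0);rects(d)
E
```

```text
clock: 10.47
tcp_pos: [0.3821, 0.1157, 0.2396]
eef_rot: [3.119, 0.352, -0.001]
force: [1.3, -0.6, -0.5]
finger_gap: 0.0
clock: 11.3
tcp_pos: [0.3821, 0.1157, 0.2399]
eef_rot: [3.119, 0.352, -0.0]
force: [-0.6, -0.1, 0.1]
finger_gap: -0.0
clock: 12.13
tcp_pos: [0.3821, 0.1157, 0.2399]
eef_rot: [3.119, 0.352, -0.0]
force: [0.4, -0.1, 0.6]
finger_gap: -0.0001
633 lid angle 0.5351854441196452
box 642 [0.5699 0.3723 0.0475]
roll 410 [ 0.5589 -0.3758  0.0808]
mug 262 [0.4503 0.371  0.0839]
label 3109 [ 0.514  -0.1606  0.1092]
box 573 [0.5765 0.3732 0.0475]
roll 410 [ 0.5592 -0.3757  0.0808]
mug 0 [nan nan nan]
label 3105 [ 0.514  -0.1607  0.1092]<stdin>:12: RuntimeWarning: Mean of empty slice.
  ret = um.true_divide(
```

View pics/side7.png

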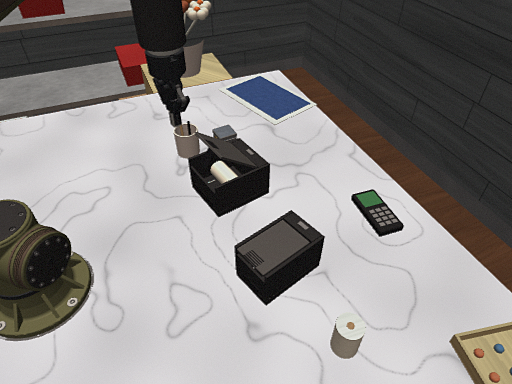

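The side view shows the lid open, with the mug, box, roll and label printer unmoved. My slope fit of 0.535 mixes the two faces of the lid and the objects behind it, so I'll measure it more carefully.

```bash
python3 - <<'E'
from h import *
im,d=cams.snapshot("side"); 
mk=cams.cut_out("receipt_printer","side")[0]["pixels"]
W=cloud("side",d); a=np.radians(12.1)
L=(W-[.5095,.1453,0])@np.array([[np.cos(a),-np.sin(a),0],[np.sin(a),np.cos(a),0],[0,0,1]])
P=L[mk&(d>0)]; k=(abs(P[:,1])<.07)&(P[:,2]>.115)&(P[:,0]<.05)&(P[:,0]>-.08); P=P[k]
ang=np.arctan2(P[:,2]-.108,.05-P[:,0])
print(len(P),"max z",np.sort(P[:,2])[-8:].round(4),"min x",np.sort(P[:,0])[:5].round(4))
for lo in (.12,.14,.16,.175): 
    q=P[(P[:,2]>lo)]; print(lo,len(q),np.median(np.arctan2(q[:,2]-.104,.05-q[:,0])).round(3), np.percentile(np.arctan2(q[:,2]-.104,.05-q[:,0]),[10,90]).round(3))
im,d=cams.snapshot("top"); W=cloud("top",d); L=(W-[.5095,.1453,0])@np.array([[np.cos(a),-np.sin(a),0],[np.sin(a),np.cos(a),0],[0,0,1]])
k=(abs(L[...,1])<.06)&(L[...,2]>.112)&(L[...,2]<.2)&(abs(L[...,0])<.07); q=L[k]; print("top",len(q)); 
if len(q)>50: print(-np.arctan(np.polyfit(q[:,0],q[:,2],1)[0]), q[:,2].max())
cv2.imwrite("pics/top8.png",im[...,::-1])
print([x["at"] for x in cams.place_of("pen_mug","side")[:1]])
E
```

```text
859 max z [0.1893 0.1893 0.1894 0.1894 0.1894 0.1895 0.1895 0.1896] min x [-0.0796 -0.0792 -0.079  -0.0788 -0.0784]
0.12 821 0.675 [0.373 0.712]
0.14 613 0.673 [0.457 0.69 ]
0.16 378 0.671 [0.62  0.681]
0.175 230 0.668 [0.628 0.678]
top 1783
0.5963020302158246 0.19515094391257068
[[189.0, 153.2]]
```

View pics/top8.png

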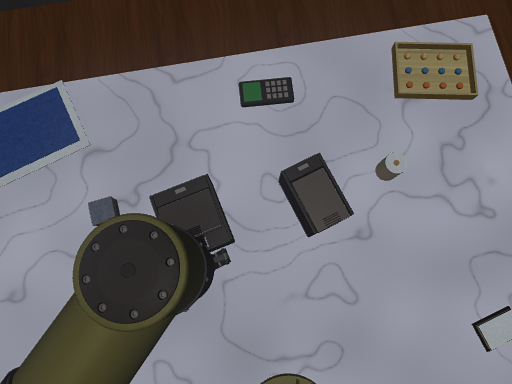

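The lid's front edge is at z = 0.189, exactly what 0.65 rad gives. The label lid is shut, and the box, roll and mug have not moved. Handing in.

```bash
python3 -c "
from rig import robot
print(robot.job_done()); print(robot.observe()['clock'])"
```

```text
the job is handed in; nothing more can be done
None
the job is handed in; nothing more can be done
```

The receipt printer's lid is open. I pressed its pad once with closed fingertips down to the bottom stop, released it, and backed off up and to the front. The lid popped up by itself and stayed up for more than 2.5 s, until I handed the job in at about 12.5 s.

**Press:** The lid slope read about -0.07 rad at the bottom. The wrist force at the end of each step was at most about 8 N.

**Lid angle after release:** The front edge is 189 mm up, as expected for 0.65 rad. The angle to the hinge came out at about 0.67 rad. Two simple slope fits gave less: 0.535 (side camera), where points from other surfaces were mixed in, and 0.60 (top camera).

**Everything else:**
- **Label printer:** its lid is shut, with depth unchanged to within 1 mm.
- **Spare roll:** it did not move.
- **Ring box:** part of it was hidden behind the arm in the top view, which probably explains the 7 mm shift in its measured centre. It looks unmoved in the side view.
- **Pen mug:** it was hidden from the top camera at the end, so I checked it only in the side view, where it looks to be in the same place.

**Disagreement with the description:** The closed fingertips touched the pad with the reported TCP about 34 mm below it, so they end that much short of the stated TCP. I relied on force and pictures for the height instead.

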